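# Switch on the heat lamps at the guarded switch

## Robot

A 7-joint arm with a two-finger parallel gripper is mounted at the origin on a cart in front of the work surface, level with it; the furniture and walls round the work are solid. World frame = base frame: x ahead of the robot, y to its left, z up, the work surface at z = 0. Lengths are in m, angles in degrees, forces in N, time in s.
With the tool pointing down it reaches from about 0.35 to 0.9 m from the base axis. Payload 8.1 kg.
Tool frame: the origin (TCP) lies midway between the tips of the shut fingers; the grasp point (between the pads) lies 19 mm behind it; z points along the fingers, y is the line along which they close (so a half turn about z gives the same grasp; the last joint's range is limited). The gripper opens to 85 mm and grips with 20 to 120 N. Pads are 22 mm wide; open, the fingers measure 114 mm over their backs; the gripper's body (76 mm by 85 mm) begins 54 mm behind the grasp point. The pads swing forward as they close: fully open they stand 13 mm farther back than shut.
Start: joints at [65.111, 24.895, 1.432, 90.138, -0.665, 64.973, -4.303], TCP at [0.204, -0.591, 0.231] pointing down, gripper open.
Joint ranges: [-149.89, 149.89], [-25.12, 119.58], [-72.63, 75.52], [4.76, 147.25], [-75.54, 255.54], [6.69, 114.76], [-157.13, 157.13]. Speed limits (degrees/s): [127.2, 127.2, 172.46, 172.46, 180, 180, 180].

## Interface

Orientations are given as a 3x3 rotation matrix whose columns are the frame's x, y, z axes.
In Python, from rig import robot gives the robot as it stands.
- The arm moves only by the tool drive_effector, called after "Request:" as name(argument=value, ...) on one line, values as JSON. Schema: {"type":"object","properties":{"increments":{"type":"array","items":{"type":"object","properties":{"tx":{"type":"number"},"ty":{"type":"number"},"tz":{"type":"number"},"rx":{"type":"number"},"ry":{"type":"number"},"rz":{"type":"number"}},"additionalProperties":false},"minItems":1,"maxItems":12},"jaw":{"type":"number"},"only":{"type":"string"},"quiet":{"type":"boolean"},"lines":{"type":"string"}},"required":["increments"],"additionalProperties":false}. increments is a list of rows, 1 to 12 of them, each an object with the fields tx, ty, tz (the shift in cm), rx, ry, rz (a rotation vector in degrees); a field left out counts as zero; each row shifts and turns the commanded pose from where the row before left it, along the tool's axes as they then stand; what a row does not reach is not made up. A row lasts 1/12 s, in which the tool goes at most 0.0417 m and 7.16 degrees, less where a joint would pass 70% of its speed; a pose out of reach is approached as far as the arm can. jaw is the opening from 0.0 (shut) to 1.0 (fully open), set as the call begins (left out keeps the last). The fingers move at their own pace and stop on an object; the grip force is fixed at half the most. Time passes only in rows, so rows that do not move let the fingers close. The tool returns the time, the measured TCP pose, the force, the opening and the grip force at its end. only (a regular expression) keeps the lines of the reply that match it, lines (a string "A,B") keeps lines A to B, and quiet returns only ok. Input that does not fit is refused with a message, and nothing moves.
- robot.get_state(): the state, without advancing time (a new reading comes with each control period).
- robot.get_image(name): name is "scene" or "top" or "wrist"; returns a dict with "img" (384x512x3 uint8, red, green, blue), "fx", "fy", "cx", "cy" (pixels), "origin" and "rotation" of the camera in the world. Camera axes: x right, y down, z forward; pixel columns grow to the right and rows downward; lengths in m; the calibration is good to about 2 mm. A picture is of the moment at which its call begins. There is no depth.
- robot.finish_job(): hands the job in; it is judged then, once.
The state is a dict: "time_s": time; "qpos": joint angles; "joint_vel": joint speeds; "joint_efforts": joint torques, N m; "ee_pos": TCP position; "orientation": TCP orientation; "ft_force": force on the tool from outside, world axes, zero at the start; "torque": the same for the moment, N m; "width": opening from 0.0 (shut) to 1.0 (fully open); "grip_force": force on a finger pad.
Only numpy, scipy, OpenCV 4.12 (cv2) and the standard library are available. Lean on these libraries where they do the work, as an engineer would, in place of code of your own. Each camera call takes 0.05 s, during which the arm holds its last target. There are 200 camera calls.

## Task

Switch on the heat lamps at the grey control box whose switch sits under a hinged guard: with a fingertip under its flared front lip, lift the guard well up while the switch is still off, keep it up on your finger while you push the paddle beneath it right over towards the hinge, then draw back and let the guard drop shut. Do it all with gentle pushes, pinching nothing, and leave the other box's bare switch and the things standing about as they are.

Things in the scene. Friction and masses are not known exactly. Their poses are not given: they have to be found in the camera images.
- lamp_box: grey control box fixed to the worktop, 150 (x) x 110 (y) x 55 mm high, cable gland at its rear (+x) end; origin at the centre of its underside, x from the front end (robot side) to the rear, z up. The guarded one. Steel walls on its top at y=+-40 mm (x -22 to 24, to z=71 mm), front open; hinge lugs at x=18, y=+-40 rise to z=89 mm. Paddle pivot at x=-16, z=55 mm.
- guard (a joint): angle of the guard, rad: 0 shut (flat, level), grows as its front end is lifted up and back, stop at 1.45. Weak closing spring and its weight (about 50 g) always drop it shut when let go; lifting it takes under 1 N at the lip; pushed level at the shut lip, a steep finger may jam: lift first.
- guard_lip (a point): middle of the free front edge of the guard's lip (moves with the guard); shut, at x=-30, y=0, z=89 mm in the box frame. The lip, slippery polished sheet steel (friction about 0.2) with a round edge bead 5.6 mm thick, 60 mm wide and 10 mm long, flares forwards and up at 35 degrees from the guard's level front end at x=-22, z=83 mm.
- guard_hinge (a point): middle of the guard's hinge axis (along box y), at x=18, y=0, z=83 mm in the box frame. Guard: steel frame with a clear window, 70 mm wide, 3 mm thick, reaching 40 mm forward of the hinge; shut, it is level, its underside 26.5 mm above the box top. Side cheeks at y=+-34 mm hang 10.5 mm below its mid-plane, 66 mm apart inside.
- paddle (a joint): angle of the paddle under the guard, rad: 0 off (leaning 0.25 rad forwards, to -x of the box), 0.25 upright, 0.5 on (leaning 0.25 rad back towards the hinge), end stop 0.6. Stays where it is left (friction, about 2 N near its top). Starts within 0.04 of off.
- paddle_tip (a point): middle of the top end of that paddle: a flat black paddle 22 mm wide (y), 5 mm thick, top 24 mm from its pivot on the box top
- fan_box: grey control box fixed to the worktop, 150 (x) x 110 (y) x 55 mm high, cable gland at its rear (+x) end; origin at the centre of its underside, x from the front end (robot side) to the rear, z up. It has a bare paddle switch of the same kind at the same place, without guard or walls: leave it alone.
- bare_paddle (a joint): angle of the unguarded paddle, rad: 0 off, grows towards the rear; to be left
- salt_shaker: salt shaker, 44 mm across, 90 mm high, loose; origin at the centre of its underside; bystander
- ring_mould: steel plating ring, 63 mm across, 36 mm high, loose; origin at the centre of its underside; bystander
- spice_jar: spice jar with dark cap, 44 mm across, 96 mm high, loose; origin at the centre of its underside; bystander
- service_bell: domed counter bell, 92 mm across, 62 mm high, loose, near the front edge to the left; origin at the centre of its underside; bystander

How it is judged (in metres and radians):
On the way, in this order (a step that is already met when the one before it is completed fails the run):
1. the guard is lifted clear (over 0.25 rad) with the paddle still off (value of joint guard above 0.25 rad and value of joint paddle below 0.15 rad), for 0.1 s.
2. the paddle is pushed over to on while the guard is held up (over 0.1 rad) (value of joint paddle above 0.38 rad and value of joint guard above 0.1 rad), for 0.1 s.
At the end, for the whole second after the job is handed in: The guard is shut again (within 0.06 rad), the paddle beneath it is on (beyond 0.38 rad of its 0.5), the bare paddle is still off (under 0.15 rad), and the salt shaker, ring mould, spice jar and bell are within 20 mm of where they stood (value of joint guard below 0.06 rad and value of joint paddle above 0.38 rad and value of joint bare_paddle below 0.15 rad and distance of each of salt_shaker, ring_mould, spice_jar, service_bell from where it was at the start of the episode below 0.02 m); the robot touches nothing.
It fails at once if a bystander (salt shaker, ring mould, spice jar or bell) is displaced, knocked over or lifted (more than 20 mm) (distance of any of salt_shaker, ring_mould, spice_jar, service_bell from where it was at the start of the episode above 0.02 m).
It fails at once if the bare paddle on the unguarded box is switched (past 0.15 rad) (value of joint bare_paddle above 0.15 rad).
It fails at once if the guard is pinched or forced (over 20 N from the fingers) (contact force between the fingers and guard above 20 N).
It fails at once if the paddle is pinched or forced (over 20 N from the fingers) (contact force between the fingers and paddle above 20 N).
It also fails if it takes over 35 s, if anything falls off the work surface, if the arm or the gripper's body presses on something with over 40 N, if the wrist force passes 120 N, or if a joint passes its speed limit or range.

## Working session

There is one attempt and no reset: what is moved stays moved. The work goes in short steps, Python scripts to look and compute and a tool call to move; the robot and the scene stay as the last step left them, time stands still between calls to the robot, and variables do not carry over. Pictures are saved under pics/ and viewed, at most 11 in all, crops included, and the job is handed in when it is done.

```bash
ls; mkdir -p pics; python3 - <<'E'
from rig import robot
import cv2,numpy as np
ims=[]
for n in("scene","top"):
    d=robot.get_image(n); cv2.imwrite(f"pics/{n}0.png",d["img"][:,:,::-1]); print(n,d["fx"],d["fy"],d["cx"],d["cy"],np.round(d["origin"],4),np.round(d["rotation"],4).tolist())
    np.savez(f"{n}0.npz",**d)
s=robot.get_state();print(s["time_s"],s["ee_pos"],np.round(s["orientation"],3).tolist(),s["ft_force"])
E
```

```text
pics
rig.py
scene 384.49984550565165 384.49984550565165 255.7727843595258 194.62226016353313 [-0.2119  0.5584  0.9576] [[-0.5856, -0.5641, 0.5822], [-0.8104, 0.4233, -0.405], [-0.0179, -0.709, -0.705]]
top 429.8405016882074 429.8405016882074 259.4121515572166 191.07957624539424 [0.3611 0.0454 1.2837] [[-0.0055, -0.9928, 0.1196], [-0.9997, 0.0082, 0.0221], [-0.0229, -0.1194, -0.9926]]
0.1 [ 0.20341268 -0.59051668  0.23061577] [[0.945, 0.326, -0.001], [0.326, -0.945, 0.001], [-0.0, -0.001, -1.0]] [-0.03481721  0.70481882 -0.79618408]
```

View pics/scene0.png

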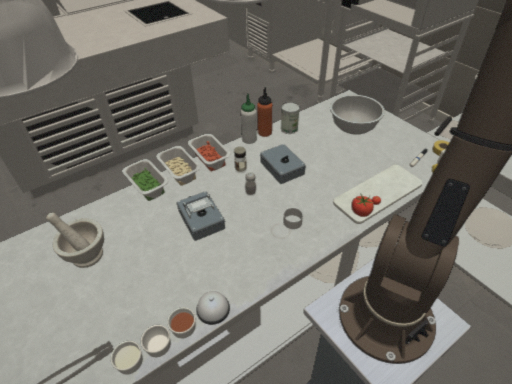

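View pics/top0.png

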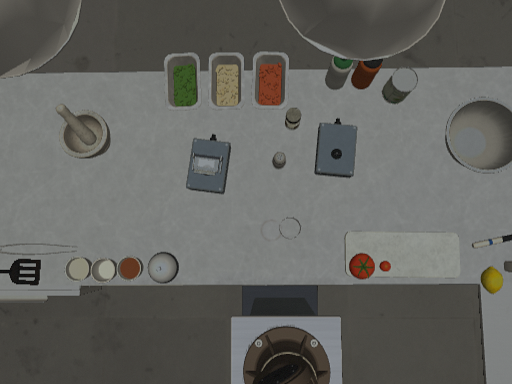

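The guarded box is on the left, at about (208,165) in the top view and (200,213) in the scene view. The bare-switch box is at (337,150) in the top view. The salt shaker is at (279,159), the jar at (293,118), the ring at (290,228) and the bell at (163,267). Next I'll measure the guarded box.

```bash
cat > h.py <<'E'
import numpy as np,cv2
def ray(d,u,v):
    r=d["rotation"]@np.array([(u-d["cx"])/d["fx"],(v-d["cy"])/d["fy"],1.]); return np.array(d["origin"]),r/np.linalg.norm(r)
def onz(d,u,v,z):
    o,r=ray(d,u,v); return o+r*(z-o[2])/r[2]
def proj(d,p):
    c=d["rotation"].T@(np.asarray(p,float)-d["origin"]); return np.array([d["fx"]*c[0]/c[2]+d["cx"],d["fy"]*c[1]/c[2]+d["cy"]])
def tri(obs):
    A=np.zeros((3,3));b=np.zeros(3);L=[]
    for d,u,v in obs:
        o,r=ray(d,u,v);M=np.eye(3)-np.outer(r,r);A+=M;b+=M@o;L.append((o,M))
    p=np.linalg.solve(A,b); return p,[float(np.linalg.norm(M@(p-o))) for o,M in L]
E
python3 - <<'E'
import numpy as np,cv2
from h import *
t=dict(np.load("top0.npz"));s=dict(np.load("scene0.npz"))
a=cv2.resize(t["img"][125:205,175:240],None,fx=6,fy=6,interpolation=cv2.INTER_CUBIC)
b=cv2.resize(s["img"][180:245,165:235],None,fx=5.6,fy=6*80/65,interpolation=cv2.INTER_CUBIC)
print(a.shape,b.shape)
cv2.imwrite("pics/crop.png",np.hstack([a,b[:480]])[:,:,::-1])
hsv=cv2.cvtColor(t["img"],cv2.COLOR_RGB2HSV)
m=((t["img"].astype(int)[:,:,2]-t["img"][:,:,0]>8)&(hsv[:,:,2]<150)).astype(np.uint8)
m=cv2.morphologyEx(m,cv2.MORPH_CLOSE,np.ones((7,7)))
for c in cv2.findContours(m,0,2)[0]:
    if cv2.contourArea(c)>700:
        r=cv2.minAreaRect(c);bp=cv2.boxPoints(r);print(r,[np.round(onz(t,*q,.055)[:2],4).tolist() for q in bp])
E
```

```text
(480, 390, 3) (480, 392, 3)
((286.5, 342.9999694824219), (108.99998474121094, 79.99998474121094), -0.0) [[-0.0193, 0.1507], [0.1946, 0.1512], [0.1938, -0.1524], [-0.0188, -0.1465]]
((207.13937377929688, 165.0709228515625), (35.30502700805664, 49.64460754394531), 8.530765533447266) [[0.5228, 0.2852], [0.6679, 0.2657], [0.6511, 0.163], [0.5067, 0.1839]]
((336.4269104003906, 148.4462890625), (35.59392166137695, 48.22603225708008), 5.355824947357178) [[0.5668, -0.0923], [0.709, -0.1085], [0.6978, -0.2113], [0.5562, -0.1938]]
```

View pics/crop.png

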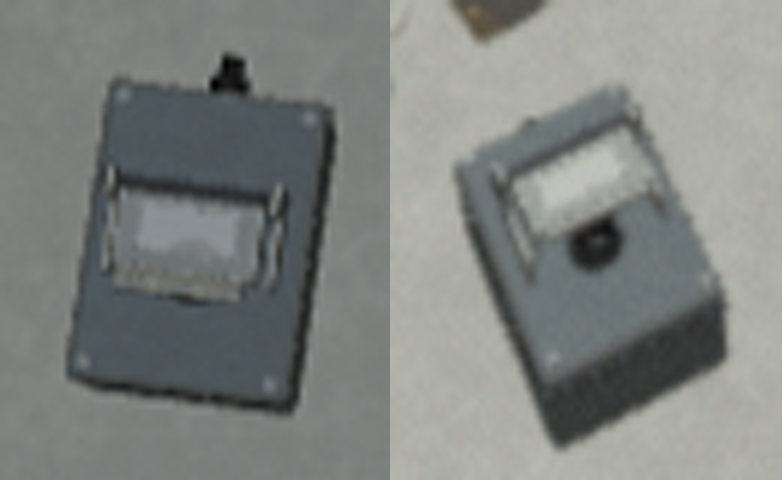

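The crop shows the yaw-turned box with four corner screws. In the left half they are at (123,94), (309,118), (82,361) and (269,384), and in the right half at (468,168), (617,93), (552,358) and (707,280). The paddle disc is in front of the guard at (597,240). I'll triangulate from these.

```bash
cat > m1.py <<'E'
from h import *
t=dict(np.load("top0.npz"));s=dict(np.load("scene0.npz"))
T=lambda x,y:((x+.5)/6-.5+175,(y+.5)/6-.5+125)
S=lambda x,y:((x-390+.5)/5.6-.5+165,(y+.5)/(480/65)-.5+180)
P=[]
for a,b in (((123,94),(468,168)),((309,118),(617,93)),((82,361),(552,358)),((269,384),(707,280))):
    p,e=tri([(t,*T(*a)),(s,*S(*b))]);q=onz(t,*T(*a),.056);P.append(q);print(p.round(4),np.round(e,4),q.round(4))
P=np.array(P);c=P.mean(0);f=(P[0]+P[1]-P[2]-P[3]);l=P[0]+P[2]-P[1]-P[3]
print("c",c,"yaw",np.degrees(np.arctan2(f[1],f[0])),np.degrees(np.arctan2(-l[0],l[1])),np.linalg.norm(f)/2,np.linalg.norm(l)/2)
# guard lip/hinge checks in top view: lip ends
for a in ((112,283),(240,298)): print("lip z.089",onz(t,*T(*a),.089).round(4))
E
python3 m1.py
```

```text
[0.6622 0.2616 0.0491] [0. 0.] [0.6606 0.2604 0.056 ]
[0.6477 0.169  0.0531] [0.0009 0.0009] [0.6476 0.1694 0.056 ]
[0.5292 0.2786 0.0563] [0. 0.] [0.5292 0.2786 0.056 ]
[0.5167 0.1874 0.0551] [0.001 0.001] [0.5172 0.1881 0.056 ]
c [0.58864337 0.22413103 0.056     ] yaw -8.042161849444096 -7.803947517625783 0.13217315624690348 0.09160038685340445
lip z.089 [0.5616 0.2587 0.089 ]
lip z.089 [0.5539 0.1982 0.089 ]
```

```bash
cat > plan.py <<'E'
# usage: plan.py bx by z tilt -> moves (tool axes) from current pose
import sys
from h import *
from rig import robot
from scipy.spatial.transform import Rotation as Ro
C=np.array([.5886,.2241,0]);B=Ro.from_euler('z',-7.9,degrees=True).as_matrix()
s=robot.get_state();p=np.array(s["ee_pos"]);O=np.array(s["orientation"])
bx,by,z,th=map(float,sys.argv[1:5]);sg=float(sys.argv[5]) if len(sys.argv)>5 else 1
th=np.radians(th)
zt=B@[np.cos(th),0,-np.sin(th)];yt=sg*B[:,1];G=np.c_[np.cross(yt,zt),yt,zt]
goal=C+B@[bx,by,z]
rv=Ro.from_matrix(O.T@G).as_rotvec(degrees=True)
pb=B.T@(p-C)
print("t",s["time_s"],"tcp box",pb.round(4),"F box",(B.T@s["ft_force"]).round(2),"tool z box",(B.T@O[:,2]).round(3),"q",np.round(s["qpos"],1))
print("d tool now",(O.T@(goal-p)).round(4),"rotvec",rv.round(2),np.linalg.norm(rv).round(1),"d in goal axes",(G.T@(goal-p)).round(4))
E
python3 plan.py -.09 0 .2 30 1; python3 plan.py -.09 0 .2 30 -1
python3 - <<'E'
from h import *
from rig import robot
w=robot.get_image("wrist");s=robot.get_state();O=np.array(s["orientation"])
print((O.T@(np.array(w["origin"])-s["ee_pos"])).round(4),(O.T@w["rotation"]).round(3),w["fx"])
E
```

```text
t 0.1 tcp box [-0.2696 -0.8598  0.2306] F box [-0.13  0.69 -0.8 ] tool z box [-0.001  0.001 -1.   ] q [65.1 24.9  1.4 90.2 -0.7 65.  -4.3]
d tool now [ 0.5493 -0.6854  0.0315] rotvec [ -77.87  -18.71 -134.79] 156.8 d in goal axes [-0.0633  0.8598  0.1708]
t 0.1 tcp box [-0.2696 -0.8598  0.2306] F box [-0.13  0.69 -0.8 ] tool z box [-0.001  0.001 -1.   ] q [65.1 24.9  1.4 90.2 -0.7 65.  -4.3]
d tool now [ 0.5493 -0.6854  0.0315] rotvec [-14.15  58.88  24.35] 65.3 d in goal axes [ 0.0633 -0.8598  0.1708]
[ 0.0718 -0.0003 -0.143 ] [[ 0.    -0.959 -0.285]
 [ 1.     0.     0.   ]
 [ 0.    -0.285  0.959]] 320.4316806435572
```

The manual's scale: shifts go in cm. Converting my numbers, 0.025 m is 2.5, -0.031 m is -3.1.

Request:
drive_effector(increments=[{"tx": 2.5,"ty": -3.1},{"tx": 2.5,"ty": -3.1},{"tx": 2.5,"ty": -3.1},{"tx": 2.5,"ty": -3.1},{"tx": 2.5,"ty": -3.1},{"tx": 2.5,"ty": -3.1},{"tx": 2.5,"ty": -3.1},{"tx": 2.5,"ty": -3.1},{"tx": 2.5,"ty": -3.1},{"tx": 2.5,"ty": -3.1}], jaw=0.0)

```text
time_s: 0.98
ee_pos: [0.339, -0.2145, 0.2314]
orientation: [[0.946, 0.325, 0.0], [0.325, -0.946, -0.0], [-0.0, 0.0, -1.0]]
ft_force: [1.3, -0.0, 0.5]
width: -0.003
grip_force: 0.0
```

```bash
python3 plan.py -.09 0 .2 30 -1
```

```text
t 0.9833 tcp box [-0.1869 -0.4688  0.2314] F box [1.32 0.18 0.45] tool z box [ 0. -0. -1.] q [ 36.7   4.7 -12.8 118.    1.3  57.4 -47.7]
d tool now [ 0.2985 -0.3742  0.0312] rotvec [-14.05  58.85  24.39] 65.2 d in goal axes [ 0.0213 -0.4688  0.0996]
```

In the tool's units: -0.031 m is -3.1, 0.025 m is 2.5.

Request:
drive_effector(increments=[{"tx": 2.5,"ty": -3.1},{"tx": 2.5,"ty": -3.1},{"tx": 2.5,"ty": -3.1},{"tx": 2.5,"ty": -3.1},{"tx": 2.5,"ty": -3.1},{"tx": 2.5,"ty": -3.1},{"tx": 2.5,"ty": -3.1},{"tx": 2.5,"ty": -3.1},{"tx": 2.5,"ty": -3.1},{"tx": 2.5,"ty": -3.1},{"tx": 2.5,"ty": -3.1},{"tx": 2.5,"ty": -3.1}])

```text
time_s: 1.98
ee_pos: [0.5018, 0.2347, 0.231]
orientation: [[0.946, 0.325, -0.0], [0.325, -0.946, -0.0], [-0.0, 0.0, -1.0]]
ft_force: [-0.0, -0.6, 0.3]
width: -0.003
grip_force: 0.0
```

```bash
python3 plan.py -.09 0 .2 30 -1
```

```text
t 1.9833 tcp box [-0.0875 -0.0014  0.231 ] F box [ 0.08 -0.61  0.32] tool z box [-0. -0. -1.] q [  -7.3   21.7  -31.4   98.2   12.4   63.6 -113.4]
d tool now [-0.0016 -0.0024  0.031 ] rotvec [-14.04  58.87  24.37] 65.2 d in goal axes [-0.0282 -0.0014  0.0133]
```

Request:
drive_effector(increments=[{"rx": -1.4,"ry": 5.89,"rz": 2.44},{"rx": -1.4,"ry": 5.89,"rz": 2.44},{"rx": -1.4,"ry": 5.89,"rz": 2.44},{"rx": -1.4,"ry": 5.89,"rz": 2.44},{"rx": -1.4,"ry": 5.89,"rz": 2.44},{"rx": -1.4,"ry": 5.89,"rz": 2.44},{"rx": -1.4,"ry": 5.89,"rz": 2.44},{"rx": -1.4,"ry": 5.89,"rz": 2.44},{"rx": -1.4,"ry": 5.89,"rz": 2.44},{"rx": -1.4,"ry": 5.89,"rz": 2.44},{}])

```text
time_s: 2.9
ee_pos: [0.509, 0.2273, 0.2091]
orientation: [[0.868, 0.097, 0.486], [0.138, -0.989, -0.048], [0.476, 0.108, -0.873]]
ft_force: [0.2, -0.1, -0.4]
width: -0.001
grip_force: 0.0
```

```bash
python3 plan.py -.09 0 .15 30 -1
python3 - <<'E'
from h import *
from rig import robot
w=robot.get_image("wrist");np.savez("w1.npz",**w);cv2.imwrite("pics/w1.png",w["img"][:,:,::-1])
E
```

```text
t 2.9 tcp box [-0.0793 -0.0078  0.2091] F box [ 0.2  -0.05 -0.35] tool z box [ 0.488  0.02  -0.873] q [ -62.2    9.7   21.1  124.6   36.1   31.  -153.6]
d tool now [-0.0351 -0.0164  0.0465] rotvec [-5.07 30.46 14.16] 34.0 d in goal axes [-0.0565 -0.0078  0.0203]
```

View pics/w1.png

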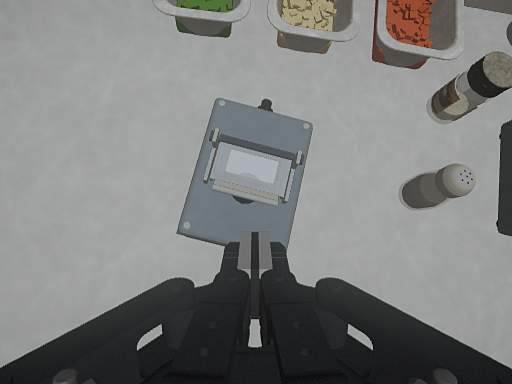

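The view shows the fingers at (255,245) in front of the box, with the lip at about (245,193). The last joint is at its limit, so I'll give the tool a half turn, which puts the camera on the underside.

Request:
drive_effector(increments=[{"rz": -7.1},{"rz": -7.1},{"rz": -7.1},{"rz": -7.1},{"rz": -7.1},{"rz": -7.1},{"rz": -7.1},{"rz": -7.1},{"rz": -7.1},{"rz": -7.1},{"rz": -7.1},{"rz": -7.1}])

```text
time_s: 3.95
ee_pos: [0.5105, 0.2255, 0.2104]
orientation: [[-0.026, 0.874, 0.486], [0.997, 0.056, -0.047], [-0.068, 0.483, -0.873]]
ft_force: [-0.7, 0.2, 0.2]
width: -0.002
grip_force: 0.0
```

```bash
python3 plan.py -.09 0 .2 40 1
```

```text
t 3.95 tcp box [-0.0776 -0.0093  0.2104] F box [-0.7   0.12  0.17] tool z box [ 0.488  0.02  -0.873] q [-50.3   9.6   7.8 123.7  39.4  32.9 -71.3]
d tool now [ 0.0119 -0.0141  0.0032] rotvec [-13.56 -18.11 -79.17] 82.3 d in goal axes [ 0.016   0.0093 -0.0028]
```

Request:
drive_effector(increments=[{"rx": -1.14,"ry": -1.52,"rz": -6.65},{"rx": -1.14,"ry": -1.52,"rz": -6.65},{"rx": -1.14,"ry": -1.52,"rz": -6.65},{"rx": -1.14,"ry": -1.52,"rz": -6.65},{"rx": -1.14,"ry": -1.52,"rz": -6.65},{"rx": -1.14,"ry": -1.52,"rz": -6.65},{"rx": -1.14,"ry": -1.52,"rz": -6.65},{"rx": -1.14,"ry": -1.52,"rz": -6.65},{"rx": -1.14,"ry": -1.52,"rz": -6.65},{"rx": -1.14,"ry": -1.52,"rz": -6.65},{"rx": -1.14,"ry": -1.52,"rz": -6.65},{"rx": -1.14,"ry": -1.52,"rz": -6.65}])

```text
time_s: 4.95
ee_pos: [0.5106, 0.2263, 0.2104]
orientation: [[-0.635, 0.129, 0.761], [0.078, 0.992, -0.104], [-0.768, -0.007, -0.64]]
ft_force: [0.6, 0.5, 0.1]
width: 0.002
grip_force: 0.0
```

```bash
python3 plan.py -.08 0 .14 40 1
```

```text
t 4.95 tcp box [-0.0775 -0.0086  0.2104] F box [0.54 0.61 0.05] tool z box [ 0.768  0.002 -0.64 ] q [-60.6  13.6   3.8 136.3  86.5  43.3 -48.8]
d tool now [0.0556 0.0091 0.0431] rotvec [0.11 0.22 0.59] 0.6 d in goal axes [0.0555 0.0086 0.0433]
```

In the tool's units: 0.0185 m is 1.85, 0.0145 m is 1.45.

Request:
drive_effector(increments=[{"tx": 1.85,"ty": 0.3,"tz": 1.45,"rz": 0.2},{"tx": 1.85,"ty": 0.3,"tz": 1.45,"rz": 0.2},{"tx": 1.85,"ty": 0.3,"tz": 1.45,"rz": 0.2},{}])

```text
time_s: 5.28
ee_pos: [0.5086, 0.235, 0.1357]
orientation: [[-0.638, 0.14, 0.757], [0.091, 0.99, -0.106], [-0.765, 0.001, -0.644]]
ft_force: [-0.8, -0.1, -0.9]
width: -0.001
grip_force: 0.0
```

```bash
python3 plan.py -.05 0 .0716 40 1
python3 - <<'E'
from h import *
from rig import robot
w=robot.get_image("wrist");np.savez("w2.npz",**w);s=robot.get_image("scene");np.savez("s2.npz",**s)
cv2.imwrite("pics/w2.png",np.vstack([np.hstack([w["img"],s["img"]])])[:,:,::-1][:,:,:])
im=cv2.imread("pics/w2.png");cv2.imwrite("pics/w2.png",cv2.resize(im,(800,300),interpolation=cv2.INTER_AREA))
E
```

```text
t 5.2833 tcp box [-0.0807 -0.0002  0.1357] F box [-0.8  -0.2  -0.94] tool z box [ 0.765 -0.001 -0.644] q [-60.2  24.3   2.5 138.9  99.   44.1 -68.4]
d tool now [0.0293 0.0002 0.0648] rotvec [-0.05 -0.11 -0.15] 0.2 d in goal axes [0.0294 0.0002 0.0648]
```

View pics/w2.png

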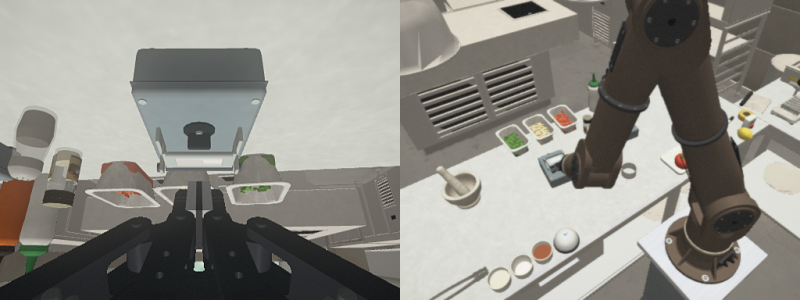

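The wrist view is upside down. The box top is seen face-on, the paddle is at (200,133) and the guard and lip at (195,162), just beyond the fingertips. In the scene view the arm stands clear of everything. I'll check the predicted lip and hinge points against this image.

```bash
python3 - <<'E'
from h import *
from scipy.spatial.transform import Rotation as Ro
C=np.array([.5886,.2241,0]);B=Ro.from_euler('z',-7.9,degrees=True).as_matrix()
w=dict(np.load("w2.npz"));im=w["img"][:,:,::-1][50:250,150:370].copy()
im=cv2.resize(im,None,fx=3,fy=3,interpolation=cv2.INTER_CUBIC)
for n,q in dict(lipL=(-.03,.03,.089),lipR=(-.03,-.03,.089),fL=(-.075,.055,.055),fR=(-.075,-.055,.055),hL=(.018,.04,.089),hR=(.018,-.04,.089),pad=(-.022,0,.078),wL=(-.022,.04,.071),wR=(-.022,-.04,.071)).items():
    u=proj(w,C+B@np.array(q));print(n,u.round(1));v=(u-[150,50]+.5)*3-.5
    cv2.drawMarker(im,tuple(int(round(x)) for x in v),(0,0,255),cv2.MARKER_CROSS,12,1)
cv2.imwrite("pics/w2c.png",im)
E
```

```text
lipL [297.9 198.1]
lipR [212.  198.3]
fL [344.7 118.9]
fR [164.9 119.4]
hL [302.8 219.4]
hR [207.1 219.7]
pad [254.9 188.3]
wL [308.7 179.6]
wR [201.1 179.9]
```

View pics/w2c.png

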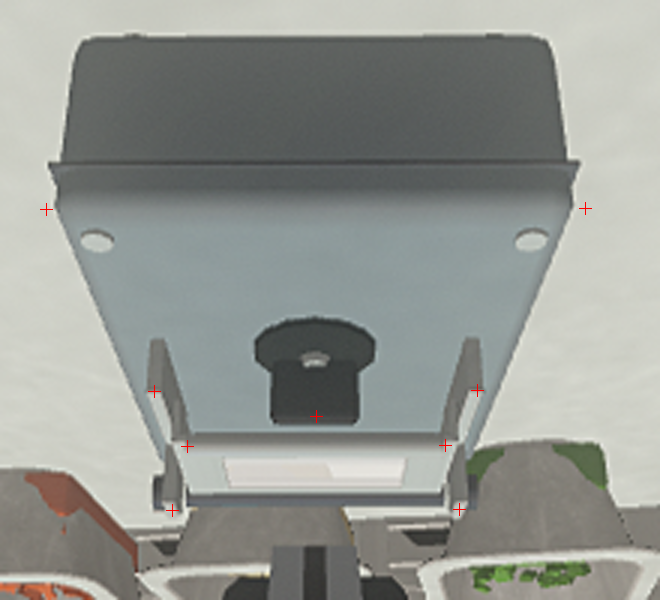

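The markers fit to about 1–2 px (lip edge and paddle tip), so the pose is good to about 1 mm. Next I'll go down in front of the lip.

In the tool's units: 0.016 m is 1.6, 0.0075 m is 0.75.

Request:
drive_effector(increments=[{"tx": 0.7,"tz": 1.6},{"tx": 0.7,"tz": 1.6},{"tx": 0.7,"tz": 1.6},{"tx": 0.75,"tz": 1.6},{},{}])

```text
time_s: 5.88
ee_pos: [0.5405, 0.2304, 0.0777]
orientation: [[-0.633, 0.141, 0.761], [0.093, 0.99, -0.106], [-0.768, 0.004, -0.64]]
ft_force: [0.4, 0.1, -0.5]
width: 0.0
grip_force: 0.0
```

```bash
python3 plan.py -.033 0 .0716 40 1
```

```text
t 5.8833 tcp box [-0.0485 -0.0004  0.0777] F box [ 0.36  0.18 -0.49] tool z box [ 0.768 -0.001 -0.64 ] q [-55.3  33.9   1.9 138.  112.   45.8 -81. ]
d tool now [-0.0053  0.0004  0.0158] rotvec [-0.05  0.19 -0.31] 0.4 d in goal axes [-0.0053  0.0004  0.0158]
```

Request:
drive_effector(increments=[{"tx": 0.25,"tz": 0.2},{"tx": 0.25,"tz": 0.2},{},{}])

```text
time_s: 6.22
ee_pos: [0.5396, 0.2314, 0.0707]
orientation: [[-0.634, 0.139, 0.761], [0.092, 0.99, -0.105], [-0.768, 0.004, -0.64]]
ft_force: [0.5, 0.1, -0.8]
width: 0.001
grip_force: 0.0
```

```bash
python3 plan.py -.033 0 .0716 40 1
```

```text
t 6.2167 tcp box [-0.0495  0.0005  0.0707] F box [ 0.46  0.21 -0.83] tool z box [ 0.768  0.001 -0.64 ] q [-55.2  34.9   1.6 138.2 113.   46.3 -82.5]
d tool now [-0.0113 -0.0004  0.0121] rotvec [ 0.06  0.18 -0.23] 0.3 d in goal axes [-0.0113 -0.0005  0.0121]
```

Now forward 16 mm, under the lip.

Request:
drive_effector(increments=[{"tx": -0.25,"tz": 0.3},{"tx": -0.25,"tz": 0.3},{"tx": -0.25,"tz": 0.3},{"tx": -0.25,"tz": 0.3},{},{}])

```text
time_s: 6.72
ee_pos: [0.5555, 0.2286, 0.0702]
orientation: [[-0.634, 0.14, 0.761], [0.092, 0.99, -0.106], [-0.768, 0.003, -0.641]]
ft_force: [-0.1, 0.1, 0.5]
width: -0.002
grip_force: 0.0
```

```bash
python3 plan.py -.033 0 .088 40 1
python3 - <<'E'
from h import *
from rig import robot
w=robot.get_image("wrist");s=robot.get_image("scene")
a=cv2.resize(w["img"][50:270,150:370],(600,600),interpolation=cv2.INTER_CUBIC)
cv2.imwrite("pics/w3.png",a[:,:,::-1])
E
```

```text
t 6.7167 tcp box [-0.0334 -0.0001  0.0702] F box [-0.09  0.13  0.55] tool z box [ 0.768 -0.    -0.641] q [-53.7  35.2   2.4 136.9 114.5  45.3 -81.6]
d tool now [-0.0139  0.0002 -0.0111] rotvec [-0.01  0.17 -0.26] 0.3 d in goal axes [-0.0138  0.0001 -0.0111]
```

View pics/w3.png

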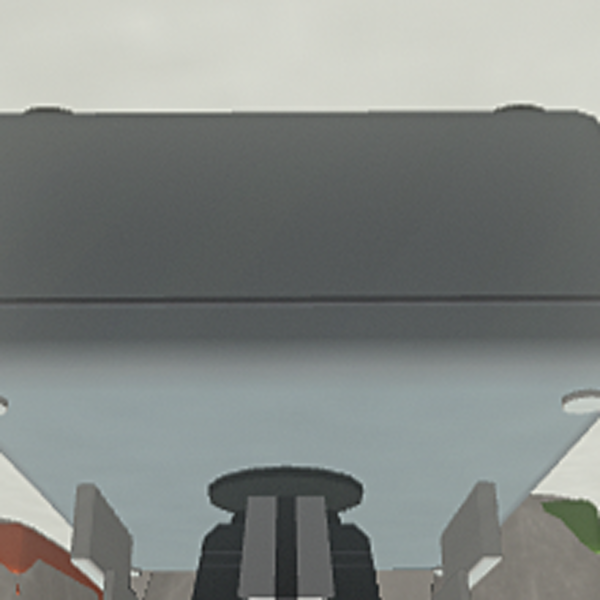

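The fingertips are at (287,500), centred in front of the paddle disc and under the lip. Now I'll lift.

Request:
drive_effector(increments=[{"tx": -0.23,"tz": -0.19},{"tx": -0.23,"tz": -0.19},{"tx": -0.23,"tz": -0.19},{"tx": -0.23,"tz": -0.19},{"tx": -0.23,"tz": -0.19},{"tx": -0.23,"tz": -0.19},{"tx": -0.23,"tz": -0.19},{},{}])

```text
time_s: 7.57
ee_pos: [0.5552, 0.2289, 0.0913]
orientation: [[-0.634, 0.14, 0.761], [0.092, 0.99, -0.105], [-0.768, 0.004, -0.641]]
ft_force: [-1.9, -0.4, 0.3]
width: 0.001
grip_force: 1.0
```

```bash
python3 plan.py -.014 0 .077 40 1
python3 - <<'E'
from h import *
from rig import robot
w=robot.get_image("wrist");s=robot.get_image("scene");t=robot.get_image("top")
a=cv2.resize(w["img"][90:290,156:356],(400,400),interpolation=cv2.INTER_CUBIC)
b=cv2.resize(t["img"][125:205,168:248],(400,400),interpolation=cv2.INTER_CUBIC)
cv2.imwrite("pics/w4.png",np.hstack([a,b])[:,:,::-1])
E
```

```text
t 7.5667 tcp box [-0.0338  0.0001  0.0913] F box [-1.78 -0.66  0.31] tool z box [ 0.768  0.001 -0.641] q [-54.5  32.1   3.5 136.7 111.6  43.5 -77.6]
d tool now [-0.0017 -0.0001  0.0243] rotvec [ 0.04  0.15 -0.24] 0.3 d in goal axes [-0.0018 -0.0001  0.0243]
```

View pics/w4.png

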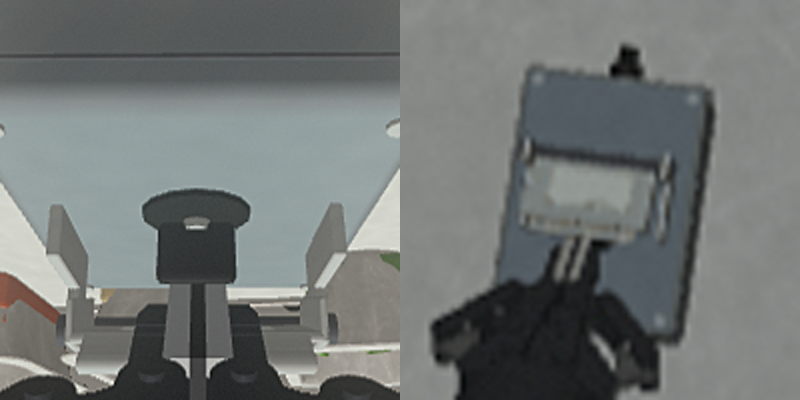

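The guard is up: its lip bar at (200,350) lies on the fingers beyond the hinge rods, and the paddle is still off at (195,250). Next I'll slide along the tool axis, which keeps the guard on the finger and pushes the paddle.

In the tool's units: 0.002 m is 0.2.

Request:
drive_effector(increments=[{"tz": 0.2},{"tz": 0.2},{"tz": 0.2},{"tz": 0.2},{"tz": 0.2},{"tz": 0.2},{"tz": 0.2},{"tz": 0.2},{"tz": 0.2},{"tz": 0.2},{},{}])

```text
time_s: 8.72
ee_pos: [0.5718, 0.2266, 0.0796]
orientation: [[-0.631, 0.141, 0.763], [0.093, 0.99, -0.105], [-0.77, 0.004, -0.638]]
ft_force: [-1.1, -0.7, 5.1]
width: 0.0
grip_force: 2.4
```

```bash
python3 plan.py -.014 0 .077 40 1
```

```text
t 8.7167 tcp box [-0.017   0.0002  0.0796] F box [-0.96 -0.85  5.13] tool z box [ 0.77   0.    -0.638] q [-52.5  34.2   3.5 135.5 114.8  43.7 -79.3]
d tool now [ 0.0001 -0.0002  0.004 ] rotvec [ 0.02  0.34 -0.31] 0.5 d in goal axes [ 0.     -0.0002  0.004 ]
```

Request:
drive_effector(increments=[{"tx": -0.13,"tz": 0.15},{"tx": -0.13,"tz": 0.15},{"tx": -0.06,"tz": 0.08},{},{}])

```text
time_s: 9.13
ee_pos: [0.5756, 0.226, 0.0783]
orientation: [[-0.634, 0.14, 0.761], [0.092, 0.99, -0.105], [-0.768, 0.004, -0.641]]
ft_force: [-0.4, 0.6, 1.1]
width: -0.001
grip_force: 0.7
```

```bash
python3 plan.py -.014 0 .077 40 1
python3 - <<'E'
from h import *
from rig import robot
w=robot.get_image("wrist");s=robot.get_image("scene");t=robot.get_image("top")
a=cv2.resize(w["img"][90:290,156:356],(400,400),interpolation=cv2.INTER_CUBIC)
b=cv2.resize(t["img"][125:205,168:248],(400,400),interpolation=cv2.INTER_CUBIC)
cv2.imwrite("pics/w5.png",np.hstack([a,b])[:,:,::-1])
E
```

```text
t 9.1333 tcp box [-0.0132  0.0001  0.0783] F box [-0.52  0.51  1.08] tool z box [ 0.768  0.    -0.641] q [-52.1  34.4   3.7 135.2 115.1  43.2 -79. ]
d tool now [ 0.0016 -0.0001  0.0002] rotvec [ 0.03  0.17 -0.24] 0.3 d in goal axes [ 0.0016 -0.0001  0.0002]
```

View pics/w5.png

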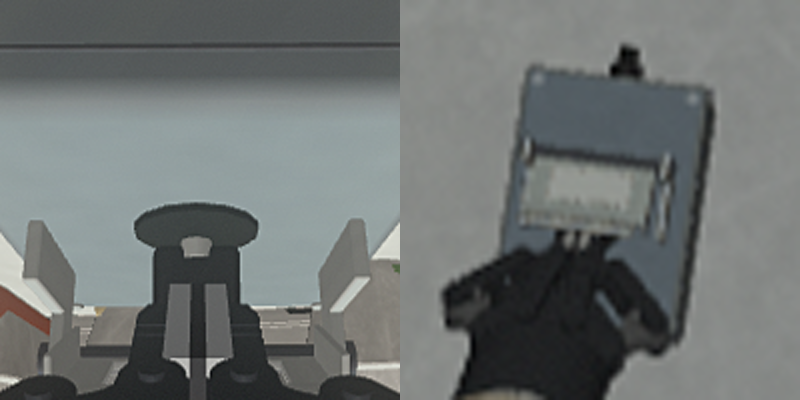

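The paddle's front face at (195,265) is now leaning away, with the fingers against it and the guard still resting up on them. I'll add about 1.5 mm for margin.

In the tool's units: 0.0006 m is 0.06, -0.0005 m is -0.05.

Request:
drive_effector(increments=[{"tx": -0.05,"tz": 0.06},{"tx": -0.05,"tz": 0.06},{},{}])

```text
time_s: 9.62
ee_pos: [0.5768, 0.2257, 0.0781]
orientation: [[-0.634, 0.14, 0.76], [0.092, 0.99, -0.105], [-0.768, 0.003, -0.641]]
ft_force: [-1.1, 0.8, -0.2]
width: -0.001
grip_force: 0.6
```

```bash
python3 plan.py -.034 0 .095 40 1
```

```text
t 9.6167 tcp box [-0.0119 -0.      0.0781] F box [-1.17  0.67 -0.21] tool z box [ 0.768  0.    -0.641] q [-51.9  34.4   3.7 135.1 115.3  43.1 -78.9]
d tool now [ 0.0012  0.     -0.0278] rotvec [ 0.02  0.13 -0.22] 0.3 d in goal axes [ 0.0012  0.     -0.0278]
```

In the tool's units: -0.004 m is -0.4, -0.003 m is -0.3.

Request:
drive_effector(increments=[{"tz": -0.3},{"tz": -0.3},{"tz": -0.3},{"tz": -0.4},{"tz": -0.4},{"tz": -0.4},{},{}])

```text
time_s: 10.28
ee_pos: [0.5609, 0.2283, 0.092]
orientation: [[-0.634, 0.139, 0.761], [0.092, 0.99, -0.105], [-0.768, 0.004, -0.641]]
ft_force: [0.3, -0.0, -0.3]
width: 0.0
grip_force: 0.3
```

```bash
python3 plan.py -.034 0 .095 40 1
python3 - <<'E'
from h import *
from rig import robot
from scipy.spatial.transform import Rotation as Ro
C=np.array([.5886,.2241,0]);B=Ro.from_euler('z',-7.9,degrees=True).as_matrix()
w=robot.get_image("wrist");np.savez("w6.npz",**w)
a=cv2.resize(w["img"][120:270,180:330],(600,600),interpolation=cv2.INTER_CUBIC)[:,:,::-1].copy()
for ang,col in((0,(0,0,255)),(.38,(0,255,255)),(.5,(0,255,0))):
  for y in(-.011,.011):
    l=ang-.25; n=np.array([-.016,y,.055])+.024*np.array([np.sin(l),0,np.cos(l)])-.0025*np.array([np.cos(l),0,-np.sin(l)])
    u=proj(w,C+B@n);print(ang,u.round(1));v=(u-[180,120]+.5)*4
    cv2.drawMarker(a,tuple(int(x) for x in v),col,cv2.MARKER_CROSS,12,1)
cv2.imwrite("pics/w6.png",a)
E
```

```text
t 10.2833 tcp box [-0.028   0.0003  0.092 ] F box [ 0.26 -0.   -0.33] tool z box [ 0.768  0.001 -0.641] q [-54.1  32.1   3.8 136.2 112.1  43.1 -77.1]
d tool now [ 0.0015 -0.0003 -0.0065] rotvec [ 0.06  0.17 -0.23] 0.3 d in goal axes [ 0.0016 -0.0003 -0.0065]
0 [233.  222.1]
0 [275.1 221.9]
0.38 [234.  229.6]
0.38 [274.2 229.4]
0.5 [234.3 230.6]
0.5 [273.9 230.4]
```

View pics/w6.png

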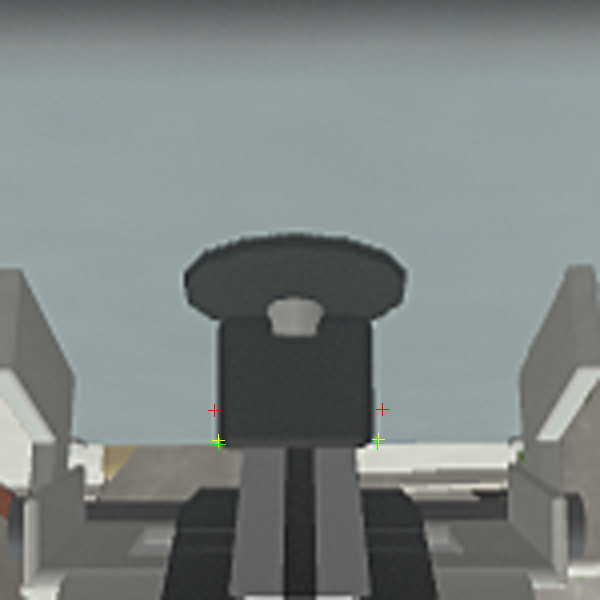

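The paddle's top edge at (295,446) sits at the "on" marks, well past the "off" marks. I'll draw back and let the guard drop.

In the tool's units: -0.025 m is -2.5, -0.02 m is -2.

Request:
drive_effector(increments=[{"tz": -0.5},{"tz": -0.5},{"tz": -0.6},{"tz": -1},{"tz": -1.5},{"tz": -2},{"tz": -2.5},{"tz": -2.5},{},{},{},{}])

```text
time_s: 11.33
ee_pos: [0.477, 0.2393, 0.1626]
orientation: [[-0.634, 0.14, 0.761], [0.092, 0.99, -0.106], [-0.768, 0.003, -0.641]]
ft_force: [0.3, -0.1, 0.5]
width: 0.004
grip_force: 0.0
```

```bash
python3 plan.py -.034 0 .095 40 1
python3 - <<'E'
from h import *
from rig import robot
w=robot.get_image("wrist");t=robot.get_image("top")
a=cv2.resize(w["img"][60:260,156:356],(400,400),interpolation=cv2.INTER_CUBIC)
b=cv2.resize(t["img"][100:280,140:320],(400,400),interpolation=cv2.INTER_CUBIC)
cv2.imwrite("pics/w7.png",np.hstack([a,b])[:,:,::-1])
E
```

```text
t 11.3333 tcp box [-0.1126 -0.0003  0.1626] F box [ 0.31 -0.09  0.48] tool z box [ 0.768 -0.    -0.641] q [-65.7  19.6   2.8 140.   90.6  45.6 -63.2]
d tool now [0.0015 0.0003 0.1037] rotvec [-0.02  0.17 -0.23] 0.3 d in goal axes [0.0012 0.0003 0.1037]
```

View pics/w7.png

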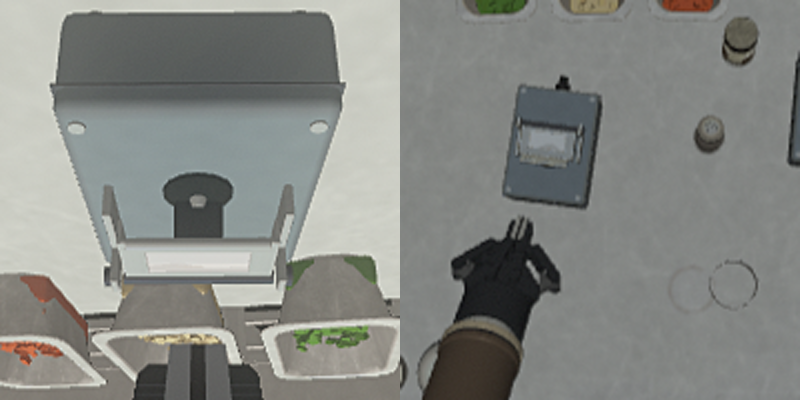

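The guard is shut, with its lip at (195,243). The paddle now runs in under the guard, so it is on. The fingers are clear and the shaker, jar and ring haven't moved.

```bash
python3 -c "
from rig import robot
print(robot.finish_job())"
```

```text
the job is handed in; nothing more can be done
None
```

I lifted the guard, pushed the paddle over to on, let the guard drop shut and drew the fingers clear. The job was handed in at about 11.4 s; no verdict came back, so success is judged only from the final camera views and the low measured forces.

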